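# Tip the green shoe-wax tin lid-up

## Task

Someone left the green shoe-wax tin standing on its side on the terracotta tray by the door. Tip it over a quarter turn there, so that it sits flat on the tray with its cream lid and brass disc facing up, not more than about a hand's breadth from where it stood, and leave it there. Leave the blue wax tin and the china dog where they are, as they are.

Things in the scene. Friction and masses are not known exactly. Their poses are not given: they have to be found in the camera images.
- green_tin_center (a point): Centre of the green shoe-wax tin, 66 x 66 x 40 mm, 0.2 kg. Own +x points out of the lid, a cream end band with a brass disc; lid face and bottom are 20 mm from the centre, sides 33. Starts on a side (own z up, 66 high), lid roughly away from the robot. Push near the top of the lid face, up and over in an arc about its lower bottom-end edge (a push lower down may slide it); past 31 degrees it falls over.
- blue_tin_center (a point): Centre of the blue tin, to be left alone: the same tin in blue, also standing on its side on the tray, axes and sizes the same.
- dog_center (a point): Middle (42 mm above its foot) of a white china figurine of a sitting dog with brown ears on a round blue foot 60 mm across, 84 mm high in all, to be left alone; stands on the tray beyond the tins; z up.
- tray: Fixed terracotta tile tray lying on the table, 360 mm (own x) by 620 mm (own y). Origin at the centre of its underside, on the table; its flat, rough, grippy floor is 8 mm above that, its rim 8 mm wide and only 4 mm above the floor. Both tins and the dog stand on its floor; own z up.
There are look-alikes about, which are no part of the job. What is shaped like the part that bears green_tin_center but pink or red is not meant.

How it is judged:
At the end, for the whole second after the job is handed in: The green tin sits lid up (within 10 degrees) on the tray's floor (centre 28 mm above the table, within 8 mm), its centre less than 120 mm from where it started; the blue tin and the dog are upright as they were (within 10 degrees) and within 20 mm of where they started (angle between green_tin_center's own x axis and vertical below 0.175 rad and height (world z) of green_tin_center between 0.02 and 0.036 m and distance of green_tin_center from where it was at the start of the episode below 0.12 m and distance of each of blue_tin_center, dog_center from where it was at the start of the episode below 0.02 m and angle between each of blue_tin_center, dog_center's own z axis and vertical below 0.175 rad); the robot touches nothing.
It fails at once if the blue tin was moved more than 20 mm or tipped (distance of blue_tin_center from where it was at the start of the episode above 0.02 m or angle between blue_tin_center's own z axis and vertical above 0.3 rad).
It fails at once if the china dog was moved more than 20 mm or tipped (distance of dog_center from where it was at the start of the episode above 0.02 m or angle between dog_center's own z axis and vertical above 0.3 rad).
It also fails if it takes over 32 s, if anything falls off the work surface, if the arm or the gripper's body presses on something with over 40 N, if the wrist force passes 120 N, or if a joint passes its speed limit or range.

## Robot

A 6-joint arm with a two-finger parallel gripper is mounted at the origin on the work surface. World frame = base frame: x ahead of the robot, y to its left, z up, the work surface at z = 0. Lengths are in m, angles in rad, forces in N, time in s.
With the tool pointing down it reaches from about 0.35 to 0.925 m from the base axis. Payload 6.4 kg.
Tool frame: the origin (TCP) lies between the finger pads; the fingertips stand nose_length ahead of it and the grasp point (between the pads) lies 11 mm behind it (nose_length is the distance from the TCP to the fingertips, in m); z points along the fingers, y is the direction in which the jaws open and shut (so a half turn about z gives the same grasp; the last joint's range is limited). The gripper opens to 94 mm and grips with 3 to 60 N. Pads are 16 mm wide; open, the fingers measure 119 mm over their backs; the gripper's body (75 mm by 177 mm) begins 78 mm behind the grasp point.
Start: joints at [1.165, 0.245, 1.558, -0, 1.339, -0.174], TCP at [0.149, 0.633, 0.213] pointing down, gripper open.
Joint ranges: [-3.13, 3.13], [-1.02, 2.26], [0.13, 2.54], [-0.95, 4.09], [0.21, 2.88], [-2.74, 2.74]. Speed limits (rad/s): [2.57, 2.57, 3.14, 3.14, 3.14, 3.14].

## Interface

Orientations are given as a rotation vector (axis times angle).
In Python, from rig import goto, movel, set_joints, release, close_gripper, pause, inverse_kinematics, read_state, read_camera, calibration, MotionError, hand_in, nose_length gives the robot as it stands. Calls block until the motion is done:
- goto(position, orientation): joint-space move of the TCP to a pose.
- movel(position, rot=None, vel=0.15, stop_force=None): straight line of the TCP; rot=None keeps the orientation; vel is the mean speed in m/s. With stop_force (N) it stops when the force on the tool has changed by that much, and returns True; else False.
- set_joints(angles): joint-space move.
- release() and close_gripper(force=None): open the fingers fully, or close them until they stop; force is the grip in N (None keeps the last).
- pause(seconds).
- inverse_kinematics(position, orientation): joint angles nearest the present ones, or None.
- read_state(): the state.
- read_camera(name): name is "side" or "top" or "wrist"; returns (picture, depth): 480x640x3 uint8, red, green, blue; 480x640 float32, m along the optical axis (not along the pixel's ray), 0 where there is no reading.
- calibration(name): a dict with "vertical_fov" (degrees; the focal length in pixels is half the picture's height over the tangent of half this angle, whatever the lens; pixels are square), "cx", "cy" (the principal point, pixels), "eye" and "attitude" of the camera in the world; the wrist camera has in their place "T_tool_cam" (4x4, takes a point from camera to tool coordinates, whose origin is the TCP and whose axes are the flange's). Camera axes: x right, y up, looking along -z (the intrinsics and any distortion apply to the point x, -y, -z); pixel columns grow to the right and rows downward; lengths in m; the calibration is good to about 2 mm. A picture is of the moment at which its call begins: read the wrist's pose just before it. calibration takes no time and is no camera call.
A pose or a line that the arm cannot do raises MotionError and nothing moves.
- hand_in(): hands the job in, once; it reports no verdict.
The state is a dict: "time": time; "q": joint angles; "joint_velocities": joint speeds; "effort": joint torques, N m; "tool_pos": TCP position; "tcp_rot": TCP orientation; "force": force on the tool from outside, world axes, zero at the start; "moment": the same for the moment, N m; "gripper_width": opening from 0.0 (shut) to 1.0 (fully open).
Only numpy, scipy, OpenCV 4.12 (cv2) and the standard library are available. Lean on these libraries where they do the work, as an engineer would, in place of code of your own. Each camera call takes 0.05 s, during which the arm holds its last target. There are 200 camera calls.

## Working session

There is one attempt and no reset: what is moved stays moved. The work goes in short steps, each a Python script; the robot and the scene stay as the last script left them, time stands still between calls to the robot, and variables do not carry over. Pictures are saved under pics/ and viewed, about 8 in all and at most 12, crops included, and the job is handed in when it is done.

```bash
mkdir -p pics; ls
python3 - <<'E'
from rig import *
import cv2,numpy as np
s=read_state();print(s,nose_length)
for n in("top","side"):
    p,d=read_camera(n);cv2.imwrite(f"pics/{n}0.png",p[:,:,::-1]);np.savez(f"pics/{n}0.npz",p=p,d=d)
    print(n,calibration(n))
print(calibration("wrist"))
E
```

```text
pics
{'time': 0.0, 'q': array([ 1.16493621e+00,  2.45763792e-01,  1.55898334e+00,  2.40103784e-05,
        1.33871341e+00, -1.74080656e-01]), 'joint_velocities': array([ 4.04968374e-05, -9.00955818e-04, -1.39624325e-03, -1.37682582e-03,
        6.05011091e-04,  7.79746208e-04]), 'effort': array([ 1.62825225e-03, -4.15835845e+01, -3.14600229e+01,  6.86200848e-02,
        3.33254586e-02, -1.42875474e-04]), 'tool_pos': array([0.14905591, 0.63208626, 0.212394  ]), 'tcp_rot': array([-3.63208078e-01, -3.11996481e+00,  2.80060661e-03]), 'force': array([-1.21367949,  0.35705375,  0.46271744]), 'moment': array([0.03647569, 0.00018464, 0.02035537]), 'gripper_width': 0.9970256459376314} 0.008
top {'vertical_fov': 57.51765111688886, 'cx': 318.1552365024372, 'cy': 236.58723751380452, 'eye': array([ 0.51064766, -0.08280029,  0.87989758]), 'attitude': array([ 0.17569881, -0.15947903, -1.48787678])}
side {'vertical_fov': 46.954855850798424, 'cx': 327.7131175772422, 'cy': 240.9907375838007, 'eye': array([ 0.32884875, -0.6047276 ,  0.79796461]), 'attitude': array([ 0.69441186, -0.21529099, -0.56701235])}
{'vertical_fov': 68.35513906230868, 'cx': 311.50539911988676, 'cy': 242.67003896070355, 'T_tool_cam': array([[-3.28210565e-04,  9.61860049e-01,  2.73541840e-01,
         7.88579977e-02],
       [ 9.99999236e-01,  6.41572671e-04, -1.05611926e-03,
         5.55842321e-04],
       [-1.19133590e-03,  2.73541284e-01, -9.61859525e-01,
        -1.72177406e-01],
       [ 0.00000000e+00,  0.00000000e+00,  0.00000000e+00,
         1.00000000e+00]])}
```

View pics/top0.png

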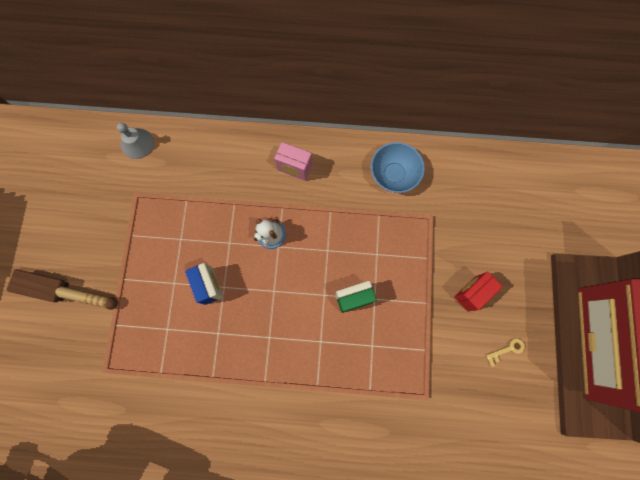

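View pics/side0.png

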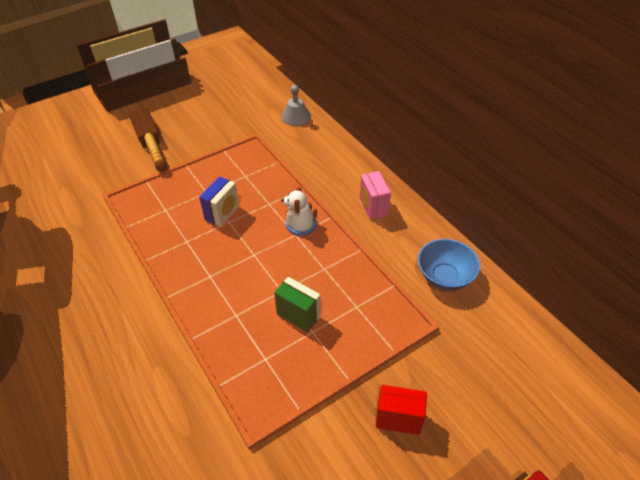

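The top view shows the green tin at about (356,297) with its lid toward the image top (+x), the blue tin at (205,284) and the dog at (270,234). The side view agrees: green (298,303), blue (220,202), dog (300,212).

```bash
cat > h.py <<'E'
import numpy as np,cv2
from rig import *
from scipy.spatial.transform import Rotation as R
def pts(n,d,s=None):
    c=calibration(n);f=240/np.tan(np.radians(c["vertical_fov"]/2))
    v,u=np.mgrid[:480,:640]
    P=np.stack([(u-c["cx"])/f*d,-(v-c["cy"])/f*d,-d],-1)
    if n=="wrist":
        T=c["T_tool_cam"];P=P@T[:3,:3].T+T[:3,3]
        return P@R.from_rotvec(s["tcp_rot"]).as_matrix().T+s["tool_pos"]
    return P@R.from_rotvec(c["attitude"]).as_matrix().T+c["eye"]
def masks(p):
    h=cv2.cvtColor(p,cv2.COLOR_RGB2HSV)
    g=cv2.inRange(h,(45,90,30),(80,255,255))>0
    b=cv2.inRange(h,(110,120,30),(130,255,255))>0
    cr=cv2.inRange(h,(18,20,120),(38,140,255))>0
    return g,b,cr
E
python3 - <<'E'
from h import *
for n in("top","side"):
    z=np.load(f"pics/{n}0.npz");P=pts(n,z["d"]);g,b,cr=masks(z["p"])
    for nm,m,w in(("green",g,(356,297)if n=="top" else (298,303)),("blue",b,(205,284)if n=="top" else(220,202))):
        near=np.zeros((480,640),np.uint8);cv2.circle(near,w,38,1,-1)
        for k,mm in((nm,m),(nm+"+cream",m|cr)):
            q=P[mm&(near>0)&(z["d"]>0)];top=q[q[:,2]>.064]
            r=cv2.minAreaRect(top[:,:2].astype(np.float32)*1000)
            print(n,k,len(q),len(top),top[:,2].mean().round(4),q[:,2].min().round(4),np.round(r[0],1),np.round(r[1],1),round(r[2],1))
    w=(270,234)if n=="top" else(300,212)
    near=np.zeros((480,640),np.uint8);cv2.circle(near,w,32,1,-1)
    q=P[(near>0)&(P[...,2]>.025)];print("dog",q.mean(0),q.min(0),q.max(0))
    print("floor",P[(320,250) if n=="top" else (270,250)])
E
```

```text
top green 516 492 0.0739 0.0217 [ 575.  -148.1] [24.9 64.7] 21.9
top green+cream 779 745 0.0739 0.0075 [ 581.8 -145.4] [39.5 64.7] 21.9
top blue 472 433 0.0743 0.0204 [580.3 149.3] [64.7 23.1] 27.7
top blue+cream 743 704 0.0741 0.0204 [584.7 142.8] [66.5 38.6] 27.7
dog [0.68845074 0.02623056 0.08379849] [ 0.51064766 -0.08280029  0.02505389] [0.72680056 0.0533977  0.87989758]
floor [0.52411596 0.05449704 0.00537922]
side green 496 496 0.0738 0.0688 [ 573.8 -149.4] [24.8 64.5] 22.5
side green+cream 756 756 0.0739 0.0679 [ 580.4 -146.9] [38.8 64.8] 22.5
side blue 273 273 0.0737 0.0677 [579.7 147.4] [63.8 24.2] 29.2
side blue+cream 443 441 0.0735 0.0142 [582.6 141.3] [64.5 37.5] 29.1
dog [0.6855814  0.01569551 0.06954624] [ 0.32884875 -0.6047276   0.0251139 ] [0.72512778 0.0533833  0.79796461]
floor [ 0.56062355 -0.01295116  0.00564737]
```

Run:
```python
from h import *
c=np.array([.581,-.146]);a=np.radians(22);n=np.array([np.cos(a),np.sin(a)])
best=None
for s in(1,-1):   # tool x = s*n, z down
    x=np.array([*(s*n),0]);z=np.array([0,0,-1.]);M=np.stack([x,np.cross(z,x),z],1)
    r=R.from_matrix(M).as_rotvec();q=inverse_kinematics([*(c+.06*n),.2],r);print(s,q)
    if q is not None:
        k=abs(q-read_state()["q"]).max()
        if best is None or k<best[0]:best=(k,r)
r=best[1];np.save("rot.npy",r)
close_gripper(10)
goto([*(c+.06*n),.2],r)
tip=lambda al,h:[*(c+(al-.02+.008)*n),.008+h+nose_length]
movel(tip(.06,.056),vel=.12)
print(read_state()["time"],read_state()["tool_pos"])
p,d=read_camera("side");cv2.imwrite("pics/s1.png",cv2.resize(p[200:400,180:420,::-1],None,fx=3,fy=3))
```

```text
1 [-3.66160662e-01  2.53016252e-01  1.57345997e+00 -8.88178420e-16
  1.31511643e+00  8.20663230e-01]
-1 [-3.66160662e-01  2.53016252e-01  1.57345997e+00 -4.44089210e-16
  1.31511643e+00 -2.32092942e+00]
5.8917 [ 0.62629887 -0.12826961  0.07306895]
```

View pics/s1.png

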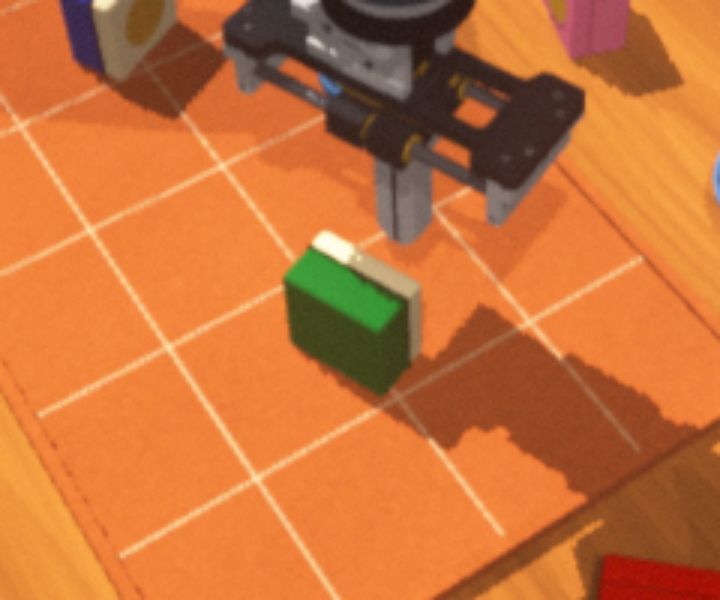

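The crop shows the closed fingers (400,200) standing just beyond the lid of the still-upright green tin (350,310). Next I push along the arc.

Run:
```python
from h import *
c=np.array([.581,-.146]);a=np.radians(22);n=np.array([np.cos(a),np.sin(a)])
tip=lambda al,h:[*(c+(al-.02+.008)*n),.008+h+nose_length]
movel(tip(.043,.056),vel=.04)
f0=read_state()["force"]
for t in np.radians([9,18,27,36,44,50]):
    C,S=np.cos(t),np.sin(t)
    movel(tip(.04*C-.056*S,.04*S+.056*C),vel=.05)
    print(round(np.degrees(t)),(read_state()["force"]-f0).round(1))
pause(.5)
p,d=read_camera("side");cv2.imwrite("pics/s2.png",cv2.resize(p[200:400,180:420,::-1],None,fx=3,fy=3))
print(read_state()["time"])
```

```text
9 [-0.4  2.1  1.8]
18 [-1.  -0.3 -0.1]
27 [-0.8 -0.3  0.4]
36 [-0.5 -0.6  0.6]
44 [-0.3 -0.9  1.5]
50 [-0.7 -0.1 -0.3]
9.2167
```

View pics/s2.png

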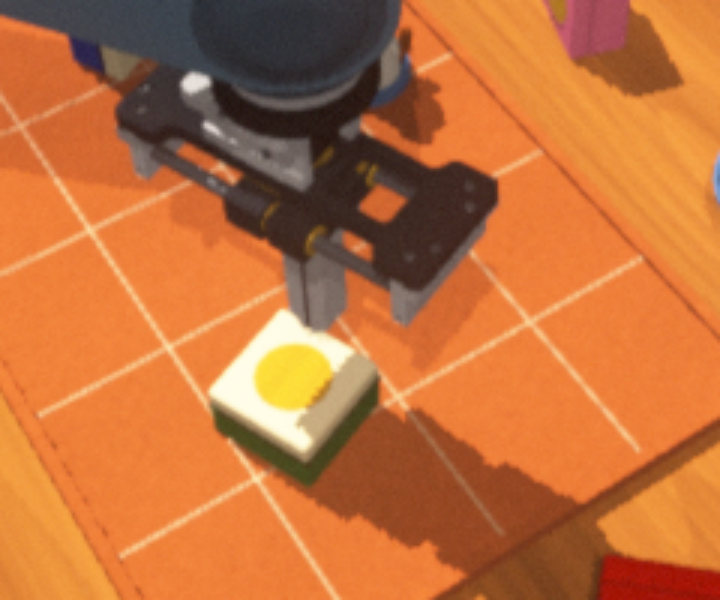

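The crop shows the tin flat with its cream lid and brass disc up (290,380). I'll retreat upward and check all three objects.

Run:
```python
from h import *
s=read_state();movel(s["tool_pos"]+[0,0,.15],vel=.12)
goto([.45,-.45,.3],np.load("rot.npy"));pause(.3)
p,d=read_camera("top");P=pts("top",d);cv2.imwrite("pics/t3.png",p[:,:,::-1])
g,b,cr=masks(p);X,Y,Z=P.transpose(2,0,1)
m=(np.hypot(X-.53,Y+.166)<.07)&(Z>.035)&(Z<.1);q=P[m]
A=np.c_[q[:,:2],np.ones(len(q))];k=np.linalg.lstsq(A,q[:,2],rcond=None)[0]
r=cv2.minAreaRect(q[:,:2].astype(np.float32)*1000)
print("green top z",np.median(q[:,2]),"tilt deg",np.degrees(np.arctan(np.hypot(*k[:2]))),r)
z=np.load("pics/top0.npz");P0=pts("top",z["d"])
for nm,x,y in(("blue",.585,.143),("dog",.69,.025)):
    for Q in(P0,P):
        q=Q[(np.hypot(Q[...,0]-x,Q[...,1]-y)<.06)&(Q[...,2]>.03)&(Q[...,2]<.12)];print(nm,len(q),q.mean(0).round(4),q[:,2].max())
print(read_state()["time"])
```

```text
green top z 0.048261408616371515 tilt deg 0.29134379004756944 ((532.1553955078125, -166.13990783691406), (66.16253662109375, 66.23001098632812), 21.940826416015625)
blue 969 [0.5832 0.1386 0.0693] 0.07829466431839949
blue 964 [0.5832 0.1386 0.0693] 0.0779947921285129
dog 571 [0.692  0.0285 0.0705] 0.09454330520973975
dog 574 [0.692  0.0284 0.0704] 0.09400124125118448
12.175
```

View pics/t3.png

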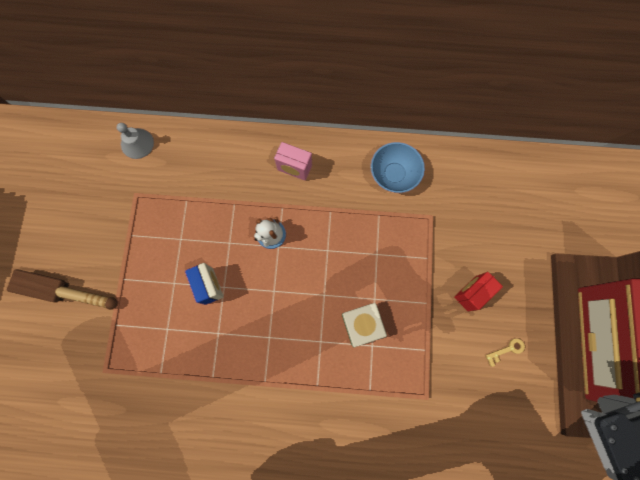

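The picture shows the green tin flat, lid up, at (365,325), with the blue tin and dog unchanged. The gripper is at lower right, near the letter rack in the image, so I'll check it is clear before handing in.

Run:
```python
from h import *
goto([.45,-.3,.32],np.load("rot.npy"));s=read_state();print(s["force"],s["tool_pos"],s["time"]);hand_in()
```

```text
[-0.55122097  0.48117609  0.31839973] [ 0.45005964 -0.30060761  0.32006135] 12.8333
the job is handed in; nothing more can be done
```

The green tin now lies flat on the tray with its cream lid and brass disc facing up, and the job is handed in at 12.8 s. I pushed it over with the closed fingers near the top of the lid, in an arc about its lower bottom-end edge.

My last checks, made with the top camera, all came out within the limits:
- **Green tin:** the lid face is 48 mm above the table (centre about 28 mm), tilted about 0.3°. The centre moved about 70 mm from where it stood: 53 mm sideways plus the drop in height.
- **Blue tin and dog:** both are unmoved to within 0.1 mm and still upright.
- **Arm:** it is clear of everything, with the tool at 0.32 m. The wrist force read under 1 N, about the same as at the start.

No check failed or disagreed.

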